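# Hang the brass lamp on the side hook

### The job

Hang the larger of the two brass lamps that have an open arched handle on the iron side hook: bring it in from the side so that the hook's tip passes through the opening under the arch, then lower it, still held, into the dip of the hook and let go, so that it hangs still and upright. Do not drop it in, and leave the smaller arched lamp and the solid-stemmed lamp standing where they are.

Things in the scene. Friction and masses are not known exactly. Their poses are not given: they have to be found in the camera images.
- lamp_mid (a point): Lamp to hang: brass, 166 mm tall, 0.4 kg; point: its centre, z up. Bowl 82 mm wide, top 33 mm below the point. Over it an arch of 8 mm bar in the x-z plane, opening facing y: 64 mm wide, sides straight to 9 mm above the point, then sloping to a peak on the axis, underside 29 mm above the point. Above it a flat grip tab, 26 (x) x 12 (y) x 32 mm, centre 67 mm above the point. Half turn = same.
- hook_throat (a point): Fixed iron stand's hook of 8 mm bar. Point: middle of the throat, on the bar's top, where the arch rests, 210 mm above the table. z up; x level from tip to post (opens to -x). Throat floor flat for 20 mm along x, steep sides 16 mm high; upturned tip ends 23 mm away at -x, 16 mm up. Post 77 mm away at +x, nothing over 18 mm above the point. Foot 130 x 100 x 18 mm under the hook.
- small_mid (a point): The smaller lamp of the same shape, brass, 108 mm tall, 53 mm across; the point is its centre, 54 mm above its underside. To be left alone.
- table_mid (a point): The solid-stemmed table lamp, brass, 166 mm tall, bowl 82 mm across, with a turned solid stem in place of the arch and the same flat tab on top; the point is its centre, 83 mm above its underside. To be left alone.
There are look-alikes about, which are no part of the job. Leave any black look-alike of the part that bears lamp_mid alone. Leave any green look-alike of the part that bears hook_throat alone.

How it is judged:
On the way:
1. the lamp, still held by the fingers, has been lowered into the hook's throat: its arch over the throat (within 20 mm along the hook, 25 mm across) and less than 15 mm above its floor (x of lamp_mid in the frame of hook_throat between -0.02 and 0.02 m and y of lamp_mid in the frame of hook_throat between -0.025 and 0.025 m and z of lamp_mid in the frame of hook_throat between -0.045 and -0.014 m and contact force between the fingers and lamp above 0.5 N), for 0.1 s.
At the end, for the whole second after the job is handed in: The lamp hangs by its arch in the throat of the hook, released: its centre within 20 mm of straight below the throat along and across the hook and 19 to 40 mm below it, upright within 15 degrees, hanging still (slower than 80 mm/s), its weight on the hook (x of lamp_mid in the frame of hook_throat between -0.02 and 0.02 m and y of lamp_mid in the frame of hook_throat between -0.02 and 0.02 m and z of lamp_mid in the frame of hook_throat between -0.04 and -0.019 m and angle between lamp_mid's own z axis and vertical below 0.26 rad and linear speed of lamp below 0.08 m/s and contact force between lamp and stand above 1 N); the robot touches nothing.
It fails at once if the smaller arched lamp is pushed more than 30 mm or tipped over (distance of small_mid from where it was at the start of the episode above 0.03 m or angle between small_mid's own z axis and vertical above 0.5 rad).
It fails at once if the solid-stemmed lamp is pushed more than 30 mm or tipped over (distance of table_mid from where it was at the start of the episode above 0.03 m or angle between table_mid's own z axis and vertical above 0.5 rad).
It also fails if it takes over 45 s, if anything falls off the work surface, if the arm or the gripper's body presses on something with over 40 N, if the wrist force passes 120 N, or if a joint passes its speed limit or range.

### The arm

A 7-joint arm with a two-finger parallel gripper is mounted at the origin on the work surface. World frame = base frame: x ahead of the robot, y to its left, z up, the work surface at z = 0. Lengths are in m, angles in rad, forces in N, time in s.
With the tool pointing down it reaches from about 0.4 to 0.875 m from the base axis. Payload 4.4 kg.
Tool frame: the origin (TCP) lies between the finger pads; the fingertips stand 14 mm ahead of it and the grasp point (between the pads) lies 5 mm behind it (bot.tip_extent is the distance from the TCP to the fingertips, in m); y points along the fingers, x is the direction in which the jaws open and shut, and the axes are right-handed (so a half turn about y gives the same grasp; the last joint's range is limited). The gripper opens to 85 mm and grips with 20 to 120 N. Pads are 22 mm wide; open, the fingers measure 114 mm over their backs; the gripper's body (76 mm by 85 mm) begins 54 mm behind the grasp point. The pads swing forward as they close: fully open they stand 13 mm farther back than shut.
Start: joints at [1.273, 0.628, 0.038, 1.517, -0.027, 0.996, -0.02], TCP at [0.149, -0.633, 0.245] pointing down, gripper open.
Joint ranges: [-3.06, 3.06], [-0.37, 2.12], [-1.25, 1.32], [0.18, 2.47], [-1.1, 4.24], [0.23, 1.98], [-2.94, 2.94]. Speed limits (rad/s): [2.57, 2.57, 3.14, 3.14, 3.14, 3.14, 3.14].

### API

Orientations are given as a 3x3 rotation matrix whose columns are the frame's x, y, z axes.
In Python, from rig import bot, eyes gives the robot as it stands.
- The arm moves only by the tool arm_command, never from a script. Its argument "series" is a list of rows, each a list of 3 entries, a list of its own where there are three numbers: the shift along the tool's x, y, z in cm, then the turn, a rotation vector about the tool's x, y, z in rad, then the gripper command: -1 is fully open, 1 is shut, values between are in proportion. A call has 1 to 20 rows; each row is the pose to reach, as a shift and turn from the pose commanded when the call began, along the tool's axes at that moment; what a row does not reach only later rows make up. A row lasts 1/12 s, in which the tool goes at most 41.7 mm and 7.16 degrees, less where a joint would pass 70% of its speed; a pose out of reach is approached as far as the arm can. A call with a gripper value outside its range is refused whole. The fingers move at their own pace and stop on an object; "newtons" is the grip in N (left out, the last holds). Time passes only in rows, so rows that repeat a pose let the fingers close. It gives the time, the measured TCP pose, the force and the opening at its end, in the units of the state.
- bot.get_obs(): the state, without advancing time (a new reading comes with each control period).
- eyes.get_image(name): name is "scene" or "side" or "wrist"; returns a dict with "pixels" (480x640x3 uint8, red, green, blue), "intrinsics" (3x3 intrinsics, pixels), "cam_to_world" (4x4, takes a point from camera to world coordinates). Camera axes: x right, y down, z forward; pixel columns grow to the right and rows downward; lengths in m; the calibration is good to about 2 mm. A picture is of the moment at which its call begins. There is no depth.
- bot.hand_in(): hands the job in, once; it reports no verdict.
The state is a dict: "t": time; "joint_positions": joint angles; "qd": joint speeds; "joint_efforts": joint torques, N m; "tool_pos": TCP position; "tcp_rot": TCP orientation; "ft_force": force on the tool from outside, world axes, zero at the start; "moment": the same for the moment, N m; "opening": opening from 0.0 (shut) to 1.0 (fully open).
Only numpy, scipy, OpenCV 4.12 (cv2) and the standard library are available. Lean on these libraries where they do the work, as an engineer would, in place of code of your own. Each camera call takes 0.05 s, during which the arm holds its last target. There are 200 camera calls.

## Working session

There is one attempt and no reset: what is moved stays moved. The work goes in short steps, Python scripts to look and compute and a tool call to move; the robot and the scene stay as the last step left them, time stands still between calls to the robot, and variables do not carry over. Pictures are saved under pics/ and viewed, about 8 in all and at most 12, crops included, and the job is handed in when it is done.

Besides the shell and the picture viewer there is one more tool, called after ">>>" as a command line: name --argument value ..., lists and objects as JSON in quotes. arm_command: Moves the arm, as the interface text tells. Its arguments: {"type":"object","properties":{"series":{"type":"array","items":{"type":"array"}},"newtons":{"type":"number"}},"required":["series"]}

```bash
mkdir -p pics; ls
python3 - <<'E'
from rig import bot,eyes
import cv2,numpy as np
np.set_printoptions(precision=4,suppress=True)
o=bot.get_obs()
for k in ("t","tool_pos","tcp_rot","ft_force","opening"): print(k,o[k])
for n in("scene","side"):
    d=eyes.get_image(n); cv2.imwrite(f"pics/{n}0.png",cv2.cvtColor(d["pixels"],cv2.COLOR_RGB2BGR)); print(n,d["intrinsics"],d["cam_to_world"])
E
```

```text
pics
t 0.0
tool_pos [ 0.1492 -0.632   0.2444]
tcp_rot [[ 0.2298 -0.0005  0.9732]
 [-0.9732  0.0019  0.2298]
 [-0.0019 -1.     -0.    ]]
ft_force [ 1.1379 -0.095  -0.4227]
opening 0.9993807536441515
scene [[550.9517   0.     321.8169]
 [  0.     550.9517 235.062 ]
 [  0.       0.       1.    ]] [[ 0.7896  0.4086 -0.4577  1.0705]
 [ 0.6135 -0.5353  0.5806 -0.5976]
 [-0.0078 -0.7393 -0.6734  0.9649]
 [ 0.      0.      0.      1.    ]]
side [[488.9347   0.     319.6226]
 [  0.     488.9347 226.5669]
 [  0.       0.       1.    ]] [[-0.9757 -0.1397  0.1686  0.3214]
 [-0.2184  0.6746 -0.7051  0.8743]
 [-0.0153 -0.7249 -0.6887  0.8783]
 [ 0.      0.      0.      1.    ]]
```

View pics/scene0.png

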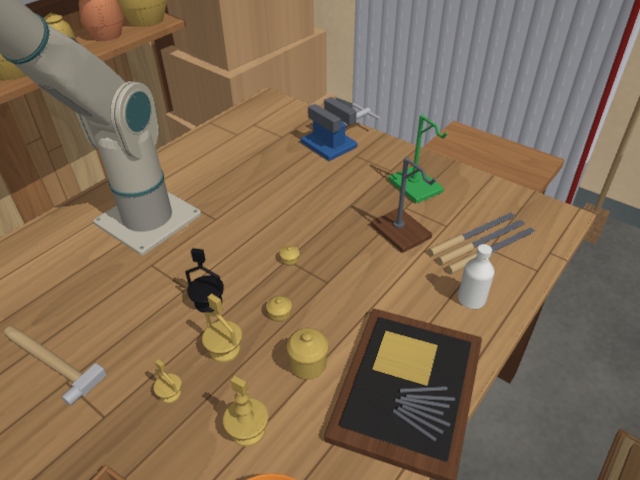

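View pics/side0.png

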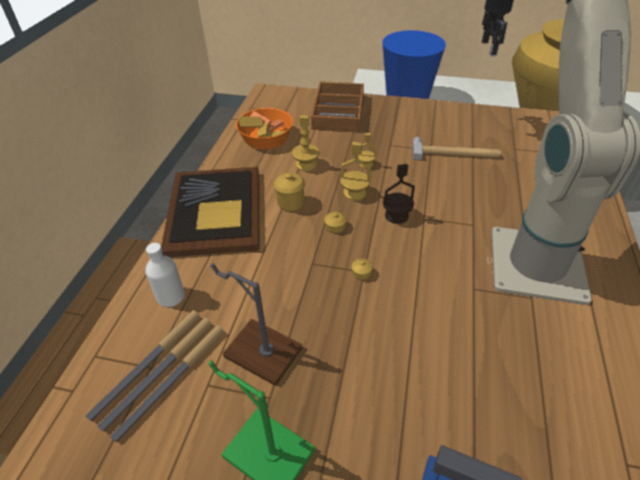

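The scene view shows the larger brass arched lamp at about (221,335), the small one at (167,385), the solid-stemmed one at (245,420), the black decoy at (205,290), and the iron hook at about (418,172) with its foot at (402,230). In the side view the lamp is at (355,180) and the hook at (235,275). I'll view enlarged crops next.

Run:
```python
import cv2,numpy as np
s=cv2.imread("pics/scene0.png");d=cv2.imread("pics/side0.png")
def c(i,x,y,w=80,h=60): # 5x
    t=cv2.resize(i[y:y+h,x:x+w],(400,300),interpolation=cv2.INTER_CUBIC)
    for k in range(0,w,10): cv2.putText(t,str(x+k),(k*5,8),0,.3,(255,255,255),1); cv2.line(t,(k*5,8),(k*5,12),(255,255,255),1)
    for k in range(10,h,10): cv2.putText(t,str(y+k),(0,k*5+3),0,.3,(255,255,255),1)
    return t
cv2.imwrite("pics/c1.png",np.vstack([np.hstack([c(s,185,300),c(s,370,155)]),np.hstack([c(d,315,140),c(d,205,255)])]))
```

```text
(no output)
```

View pics/c1.png

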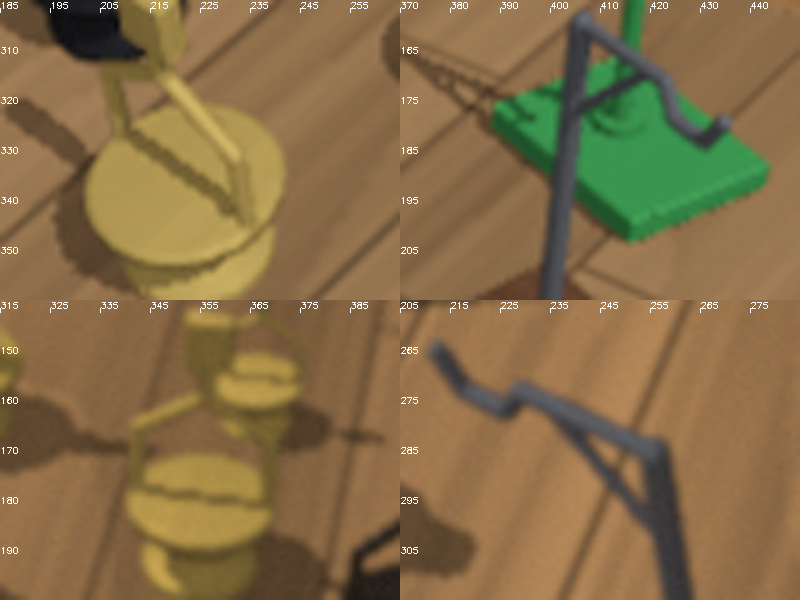

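The crops show the lamp's bowl-top disc centred near scene (222,337) and side (355,180.5), and the arch legs are clear in both. The hook tip is at scene (435,179.5) and side (212,265). The throat bottom is at scene (429,181.5) and side (222,275.5), and the post top at scene (407,159) and side (256,285).

```bash
cat > h.py <<'E'
import numpy as np
np.set_printoptions(precision=4,suppress=True)
K={"scene":(550.9517,321.8169,235.062),"side":(488.9347,319.6226,226.5669)}
T={"scene":np.array([[.7896,.4086,-.4577,1.0705],[.6135,-.5353,.5806,-.5976],[-.0078,-.7393,-.6734,.9649]]),
"side":np.array([[-.9757,-.1397,.1686,.3214],[-.2184,.6746,-.7051,.8743],[-.0153,-.7249,-.6887,.8783]])}
def ray(n,p):
    f,cx,cy=K[n]; d=T[n][:,:3]@[(p[0]-cx)/f,(p[1]-cy)/f,1]; return T[n][:,3],d/np.linalg.norm(d)
def plane(n,p,z):
    c,d=ray(n,p); return c+d*(z-c[2])/d[2]
def tri(a,b):
    r=[ray("scene",a),ray("side",b)]; A=sum(np.eye(3)-np.outer(d,d) for c,d in r); B=sum((np.eye(3)-np.outer(d,d))@c for c,d in r)
    X=np.linalg.solve(A,B); c,d=r[0]; e=np.linalg.norm(np.cross(X-c,d))*2; return X,e
E
python3 - <<'E'
from h import *
print("bowl",plane("scene",(222,337),.05),plane("side",(355,180.5),.05),tri((222,337),(355,180.5)))
for n,l,r in(("scene",(202,336),(242,336)),("side",(340.5,180),(369.5,180))): print("w",np.linalg.norm(plane(n,l,.05)-plane(n,r,.05)))
print("shA",tri((231.5,332),(342,165)),"shB",tri((207,314),(368,168)))
for n,a,b in(("scene",(234,345),(210,327)),("side",(343,177),(368,180))):
    p=plane(n,a,.05);q=plane(n,b,.05);print("legs",p,q,np.linalg.norm(p-q),np.degrees(np.arctan2(*(p-q)[1::-1])))
for k,a,b in(("tip",(435,179.5),(212,265)),("throat",(429,182),(222,275.5)),("inner",(424,172.5),(229,272.5)),("post",(406.5,159),(256.5,285))): print(k,*tri(a,b))
print("throat planes",plane("scene",(429,182),.206),plane("side",(222,275.5),.206))
E
```

```text
bowl [ 0.4764 -0.1786  0.05  ] [ 0.4696 -0.1712  0.05  ] (array([ 0.4716, -0.1765,  0.0448]), np.float64(0.0027869451336174174))
w 0.08240911821948821
w 0.07902203629611528
shA (array([ 0.5084, -0.1776,  0.0913]), np.float64(0.0018859348588727495)) shB (array([ 0.4376, -0.1761,  0.0929]), np.float64(0.0015434627674073378))
legs [ 0.5102 -0.1779  0.05  ] [ 0.438  -0.1756  0.05  ] 0.07222932011295134 -1.8251077405158675
legs [ 0.5044 -0.1799  0.05  ] [ 0.4352 -0.1804  0.05  ] 0.06921020950554105 0.40993380995428846
tip [0.6524 0.3416 0.2225] 0.004360381068921411
throat [0.635  0.3476 0.2043] 0.006464958860117278
inner [0.6175 0.3515 0.221 ] 0.006366056176753486
post [0.5593 0.3708 0.2235] 0.005862294141019365
throat planes [0.6388 0.3471 0.206 ] [0.6312 0.3476 0.206 ]
```

Run:
```python
from h import *
for k,a,b in(("black tab",(198,256),(403,172)),("table tab",(239,385),(304,123)),("small tab",(163,369),(367,138)),("lamp tab",(214,306),(357,148)),("green tip",(444,135),(213,366)),("green post",(421,120),(262,397)),("brace post",(404,179),(254,299)),("brace bar",(421,170),(236,278))): print(k,*tri(a,b))
```

```text
black tab [ 0.344  -0.1039  0.1468] 0.0033092344400215403
table tab [ 0.635  -0.2765  0.1468] 0.00048545672648206233
small tab [ 0.4642 -0.3174  0.0907] 0.007612571921058796
lamp tab [ 0.4716 -0.1809  0.1478] 0.004975900038891831
green tip [0.5757 0.5292 0.2158] 0.0014698974532350948
green post [0.4896 0.5609 0.2133] 0.0043508530739335026
brace post [0.5678 0.3625 0.1734] 0.0025424615736317764
brace bar [0.6037 0.3593 0.2178] 0.009562508233529938
```

>>> arm_command --series '[[[-9,0,10.5],[0,0.06,0],-1],[[-9,0,10.5],[0,0.06,0],-1],[[-9,0,10.5],[0,0.06,0],-1],[[-18,0,21],[0,0.12,0],-1],[[-18,0,21],[0,0.12,0],-1],[[-18,0,21],[0,0.12,0],-1],[[-18,0,21],[0,0.12,0],-1],[[-27,0,31],[0,0.19,0],-1],[[-27,0,31],[0,0.19,0],-1],[[-27,0,31],[0,0.19,0],-1],[[-27,0,31],[0,0.19,0],-1],[[-36.8,0,41.9],[0,0.25,0],-1],[[-36.8,0,41.9],[0,0.25,0],-1],[[-36.8,0,41.9],[0,0.25,0],-1],[[-36.8,0,41.9],[0,0.25,0],-1],[[-36.8,0,41.9],[0,0.25,0],-1],[[-36.8,0,41.9],[0,0.25,0],-1],[[-36.8,0,41.9],[0,0.25,0],-1]]'

```text
t: 1.6
tool_pos: [0.4718, -0.1792, 0.2451]
tcp_rot: [[-0.019, -0.001, 1.0], [-1.0, -0.001, -0.019], [0.001, -1.0, -0.001]]
ft_force: [0.0, -0.2, -0.2]
opening: 1.0
```

Run:
```python
from rig import bot,eyes
import cv2,numpy as np
np.set_printoptions(precision=4,suppress=True)
o=bot.get_obs()
for k in ("t","tool_pos","tcp_rot","ft_force","joint_positions"): print(k,o[k])
d=eyes.get_image("wrist"); cv2.imwrite("pics/w1.png",cv2.cvtColor(d["pixels"],cv2.COLOR_RGB2BGR)); print(d["intrinsics"],d["cam_to_world"])
np.savez("w1.npz",**d)
```

```text
t 1.6
tool_pos [ 0.4718 -0.1792  0.2451]
tcp_rot [[-0.0192 -0.0012  0.9998]
 [-0.9998 -0.0006 -0.0192]
 [ 0.0006 -1.     -0.0012]]
ft_force [ 0.0282 -0.1513 -0.179 ]
joint_positions [ 0.2587  0.423   0.0674  1.9172 -0.0371  0.8036 -1.244 ]
[[341.4823   0.     321.1543]
 [  0.     341.4823 239.3811]
 [  0.       0.       1.    ]] [[-0.0202 -0.9493 -0.3138  0.5529]
 [-0.9998  0.0194  0.0058 -0.1795]
 [ 0.0006  0.3139 -0.9495  0.3737]
 [ 0.      0.      0.      1.    ]]
```

View pics/w1.png

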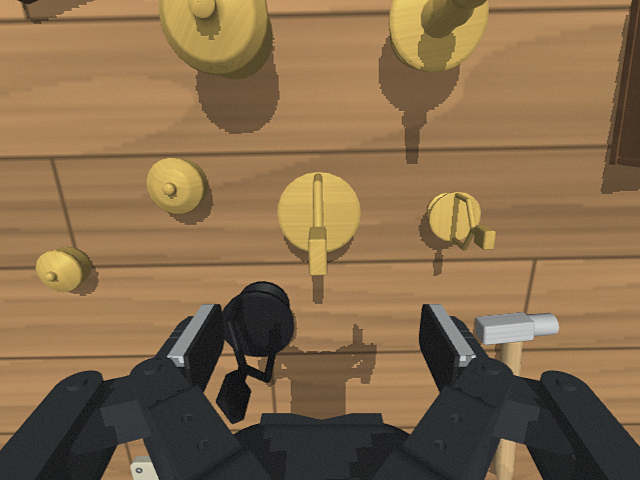

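The wrist view shows the lamp's bowl centred at (319,213). Its tab runs toward the bottom, ending at (318,275), and the arch is aligned with the image's vertical, which is world x. The black decoy and the fingers are clear of it.

Run:
```python
import numpy as np,cv2
np.set_printoptions(precision=4,suppress=True)
d=np.load("w1.npz");K=d["intrinsics"];T=d["cam_to_world"]
def P(u,v,z):
    r=T[:3,:3]@np.linalg.solve(K,[u,v,1]);return T[:3,3]+r*(z-T[2,3])/r[2]
hsv=cv2.cvtColor(d["pixels"],cv2.COLOR_RGB2HSV)[160:300,260:380]
m=cv2.inRange(hsv,(20,110,60),(34,255,255))
c=max(cv2.findContours(m,0,2)[0],key=cv2.contourArea)+[260,160]
print("bbox",cv2.boundingRect(c))
x0,y0,w,h=cv2.boundingRect(c)
print("bowl y-extent",P(x0,213,.05),P(x0+w,213,.05),"bowl far",P(319,y0,.05))
t=c[c[:,0,1]>y0+h-14][:,0]; l=t[:,0].min();r=t[:,0].max();b=y0+h
print("tab",l,r,b,P(l,b,.166),P(r+1,b,.166), "tab bottom edge at z.134",P(l,b,.134))
print("bowl centre",P(319,213,.05))
```

```text
bbox (278, 172, 83, 104)
bowl y-extent [ 0.4738 -0.1361  0.05  ] [ 0.4722 -0.2169  0.05  ] bowl far [ 0.5125 -0.1769  0.05  ]
tab 309 326 276 [ 0.4588 -0.1697  0.166 ] [ 0.4586 -0.1816  0.166 ] tab bottom edge at z.134 [ 0.4443 -0.1682  0.134 ]
bowl centre [ 0.473 -0.176  0.05 ]
```

>>> arm_command --series '[[[-0.3,3,0],[0,0,0],-1],[[-0.3,6,0],[0,0,0],-1],[[-0.3,8,0],[0,0,0],-1],[[-0.3,9,0],[0,0,0],-1],[[-0.3,9.6,0],[0,0,0],-1],[[-0.3,9.6,0],[0,0,0],-1],[[-0.3,9.6,0],[0,0,0],-0.3],[[-0.3,9.6,0],[0,0,0],0.3],[[-0.3,9.6,0],[0,0,0],0.6],[[-0.3,9.6,0],[0,0,0],1],[[-0.3,9.6,0],[0,0,0],1],[[-0.3,9.6,0],[0,0,0],1],[[-0.3,9.6,0],[0,0,0],1],[[-0.3,9.6,0],[0,0,0],1],[[-0.3,9.6,0],[0,0,0],1],[[-0.3,9.6,0],[0,0,0],1],[[-0.3,9.6,0],[0,0,0],1],[[-0.3,9.6,0],[0,0,0],1]]' --newtons 60

```text
t: 3.15
tool_pos: [0.473, -0.1757, 0.1497]
tcp_rot: [[-0.018, 0.001, 1.0], [-1.0, -0.001, -0.018], [0.001, -1.0, 0.001]]
ft_force: [-0.3, -1.6, 5.5]
opening: 0.131
```

>>> arm_command --series '[[[0,-0.5,0],[0,0,0],1],[[0,-1.5,0],[0,0,0],1],[[0,-3,0],[0,0,0],1],[[0,-5,0],[0,0,0],1],[[0,-7,0],[0,0,0],1],[[0,-9,0],[0,0,0],1],[[0,-11,0],[0,0,0],1],[[0,-12.5,0],[0,0,0],1],[[0,-13.5,0],[0,0,0],1],[[0,-14,0],[0,0,0],1],[[0,-14,0],[0,0,0],1],[[0,-14,0],[0,0,0],1]]'

```text
t: 4.15
tool_pos: [0.472, -0.1748, 0.2889]
tcp_rot: [[-0.018, -0.001, 1.0], [-1.0, 0.001, -0.018], [-0.001, -1.0, -0.001]]
ft_force: [0.1, -0.0, -5.8]
opening: 0.13
```

Run:
```python
from h import *
from rig import bot,eyes
import cv2
print("bottle base/top",plane("scene",(474,303),0),*tri((484,249),(154,248)));print("pot",plane("scene",(308,372),0),*tri((307,335),(289,177)))
o=bot.get_obs();print(o["tool_pos"],o["ft_force"],o["opening"])
I=[eyes.get_image(n)["pixels"] for n in("scene","side","wrist")]
t=np.hstack([I[0][200:380,130:310],I[1][50:230,280:460],cv2.resize(I[2],(240,180))])
cv2.imwrite("pics/l2.png",cv2.cvtColor(t,cv2.COLOR_RGB2BGR))
```

```text
bottle base/top [0.8324 0.2633 0.    ] [0.8194 0.2694 0.1585] 0.003711449125926603
pot [ 0.6472 -0.111   0.    ] [ 0.6332 -0.0945  0.0946] 0.0017744911420354073
[ 0.472  -0.1748  0.2889] [ 0.105  -0.0185 -5.8185] 0.130428251081027
```

View pics/l2.png

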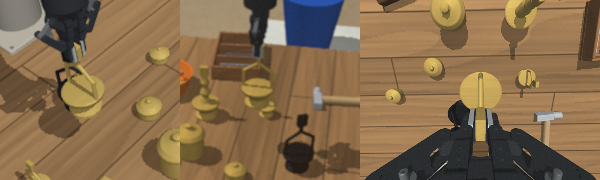

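>>> arm_command --series '[[[-1.5,0,0.7],[0,-0.04,0],1],[[-4,0,1.8],[0,-0.1,0],1],[[-7,0,3.2],[0,-0.18,0],1],[[-10,0,4.5],[0,-0.25,0],1],[[-13,0,5.9],[0,-0.33,0],1],[[-16,0,7.2],[0,-0.41,0],1],[[-19,0,8.6],[0,-0.49,0],1],[[-22,0,9.9],[0,-0.56,0],1],[[-25,0,11.3],[0,-0.64,0],1],[[-28,0,12.6],[0,-0.72,0],1],[[-31,0,14],[0,-0.79,0],1],[[-34,0,15.3],[0,-0.87,0],1],[[-37,0,16.7],[0,-0.95,0],1],[[-40,0,18],[0,-1.02,0],1],[[-43,0,19.4],[0,-1.1,0],1],[[-46,0,20.8],[0,-1.18,0],1],[[-48.5,0,21.9],[0,-1.24,0],1],[[-50.3,0,22.7],[0,-1.285,0],1],[[-50.3,0,22.7],[0,-1.285,0],1],[[-50.3,0,22.7],[0,-1.285,0],1]]'

```text
t: 5.97
tool_pos: [0.7075, 0.3258, 0.2866]
tcp_rot: [[0.955, -0.004, 0.297], [-0.297, -0.0, 0.955], [-0.003, -1.0, -0.001]]
ft_force: [-1.0, -0.9, -5.1]
opening: 0.134
```

Run:
```python
from h import *
from rig import bot,eyes
import cv2
o=bot.get_obs();print(o["tool_pos"],o["tcp_rot"],o["ft_force"],o["opening"])
D={n:eyes.get_image(n) for n in("scene","side","wrist")}
np.savez("w3.npz",**D["wrist"]); print(D["wrist"]["cam_to_world"])
for n in D: cv2.imwrite(f"pics/{n}3.png",cv2.cvtColor(D[n]["pixels"],cv2.COLOR_RGB2BGR))
c=lambda n,x,y:cv2.resize(D[n]["pixels"][y:y+100,x:x+133],(400,300),interpolation=2)
t=np.hstack([c("scene",370,130),c("side",150,220)]);t=np.vstack([t,np.hstack([cv2.resize(D["wrist"]["pixels"],(400,300)),cv2.resize(D["wrist"]["pixels"][200:400,100:367],(400,300))])])
cv2.imwrite("pics/a3.png",cv2.cvtColor(t,cv2.COLOR_RGB2BGR))
```

```text
[0.7075 0.3258 0.2866] [[ 0.955  -0.0037  0.2966]
 [-0.2966 -0.0003  0.955 ]
 [-0.0035 -1.     -0.0014]] [-0.959  -0.8889 -5.094 ] 0.13448249187079458
[[ 0.9536 -0.2853 -0.0958  0.7335]
 [-0.301  -0.9051 -0.3005  0.4006]
 [-0.001   0.3154 -0.949   0.4164]
 [ 0.      0.      0.      1.    ]]
```

View pics/a3.png

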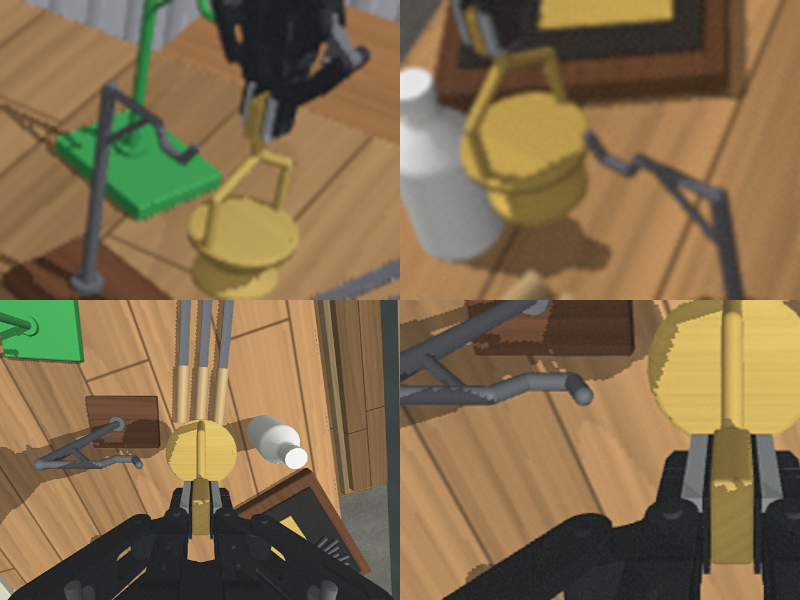

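The wrist view shows the hook bar running almost level in the image. The tip is at (222,262), the throat floor runs from (170,253) to (200,253), and the post top is at about (64,264). In the scene and side crops the lamp is upright beyond the tip.

Run:
```python
import numpy as np
np.set_printoptions(precision=4,suppress=True)
d=np.load("w3.npz");K=d["intrinsics"];T=d["cam_to_world"]
def P(u,v,z):
    r=T[:3,:3]@np.linalg.solve(K,[u,v,1]);return T[:3,3]+r*(z-T[2,3])/r[2]
tip=P(222,262,.224);fl=P(170,253.5,.206),P(200,253.5,.206);post=P(64,264,.222)
print(tip,fl,(fl[0]+fl[1])/2,post)
print("len",np.linalg.norm(tip-post),"ang",np.degrees(np.arctan2(*(post-tip)[1::-1])),"floor len",np.linalg.norm(fl[0]-fl[1]))
u=(post-tip)/np.linalg.norm(post-tip);print("throat from tip",tip+.023*u,"from post",post-.077*u)
from h import tri
# arch shoulders of held lamp; and lamp bowl, two views
s=lambda x,y:(370+x/3,130+y/3); e=lambda x,y:(150+(x-400)/3,220+y/3)
a=tri(s(290,158),e(553,50));b=tri(s(212,192),e(474,103));print("shoulders",a,b,(a[0]+b[0])/2)
for k,p,q in(("tip",s(194,152),e(588,137)),("throat",s(175,155),e(620,168)),("post",s(108,90),e(720,193))): print(k,*tri(p,q))
```

```text
[0.6522 0.344  0.224 ] (array([0.6143, 0.3545, 0.206 ]), array([0.6331, 0.3486, 0.206 ])) [0.6237 0.3516 0.206 ] [0.5581 0.3714 0.222 ]
len 0.09803039075620176 ang 163.75998884791133 floor len 0.019769439324136762
throat from tip [0.6301 0.3504 0.2235] from post [0.632  0.3498 0.2236]
shoulders (array([0.7076, 0.3151, 0.2552]), np.float64(0.05760547513332422)) (array([0.7073, 0.3204, 0.2211]), np.float64(0.04568012875026926)) [0.7075 0.3178 0.2381]
tip [0.6522 0.3407 0.2198] 0.004809352437233057
throat [0.6327 0.348  0.2039] 0.007128179357852087
post [0.5598 0.3683 0.2223] 0.005554912353242514
```

>>> arm_command --series '[[[0,0.2,0],[0,0,0],1],[[-0.7,0.4,0],[0,0,0],1],[[-1.5,0.4,0],[0,0,0],1],[[-2.3,0.4,0],[0,0,0],1],[[-3.1,0.4,0],[0,0,0],1],[[-3.9,0.4,0],[0,0,0],1],[[-4.7,0.4,0],[0,0,0],1],[[-5.5,0.4,0],[0,0,0],1],[[-6.3,0.4,0],[0,0,0],1],[[-7,0.4,0],[0,0,0],1],[[-7.6,0.4,0],[0,0,0],1],[[-8,0.4,0],[0,0,0],1],[[-8,0.4,0],[0,0,0],1],[[-8,0.4,0],[0,0,0],1]]'

```text
t: 7.28
tool_pos: [0.6326, 0.3476, 0.2854]
tcp_rot: [[0.954, 0.001, 0.299], [-0.299, -0.0, 0.954], [0.001, -1.0, 0.0]]
ft_force: [-0.3, -0.6, -4.7]
opening: 0.131
```

```bash
cat > v.py <<'E'
from h import *
from rig import bot,eyes
import cv2,sys
k=sys.argv[1]
o=bot.get_obs();print(o["t"],o["tool_pos"],o["ft_force"],o["moment"],o["opening"])
D={n:eyes.get_image(n) for n in("scene","side","wrist")}
c=lambda n,x,y:cv2.resize(D[n]["pixels"][y:y+100,x:x+133],(400,300),interpolation=2)
t=np.vstack([np.hstack([c("scene",360,120),c("side",170,220)]),np.hstack([cv2.resize(D["wrist"]["pixels"],(400,300)),cv2.resize(D["wrist"]["pixels"][150:350,200:467],(400,300))])])
cv2.imwrite(f"pics/{k}.png",cv2.cvtColor(t,cv2.COLOR_RGB2BGR))
E
python3 v.py b4
```

```text
7.2833 [0.6326 0.3476 0.2854] [-0.3285 -0.553  -4.7463] [ 0.0068 -0.0409 -0.0486] 0.1313831777147138
```

View pics/b4.png

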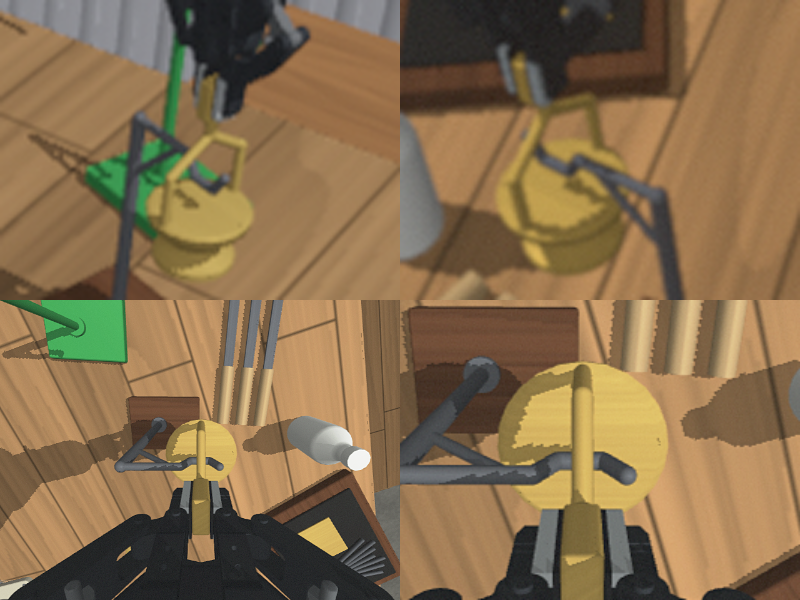

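The hook passes through the arch and the throat floor sits under the arch bar (wrist crop about x 550–600, arch at 582). Now I'll lower it, still held.

>>> arm_command --series '[[[-0.2,0.3,0],[0,0,0],1],[[-0.2,0.8,0],[0,0,0],1],[[-0.2,1.3,0],[0,0,0],1],[[-0.2,1.8,0],[0,0,0],1],[[-0.2,2.3,0],[0,0,0],1],[[-0.2,2.7,0],[0,0,0],1],[[-0.2,3.0,0],[0,0,0],1],[[-0.2,3.2,0],[0,0,0],1],[[-0.2,3.3,0],[0,0,0],1],[[-0.2,3.3,0],[0,0,0],1],[[-0.2,3.3,0],[0,0,0],1]]'

```text
t: 8.35
tool_pos: [0.6307, 0.3482, 0.2526]
tcp_rot: [[0.954, 0.0, 0.299], [-0.299, 0.0, 0.954], [0.0, -1.0, 0.0]]
ft_force: [0.3, -1.3, -4.6]
opening: 0.13
```

>>> arm_command --series '[[[0,0.1,0],[0,0,0],1],[[0,0.2,0],[0,0,0],1],[[0,0.2,0],[0,0,0],1],[[0,0.3,0],[0,0,0],1],[[0,0.35,0],[0,0,0],1],[[0,0.35,0],[0,0,0],1],[[0,0.35,0],[0,0,0],1]]'

```text
t: 8.93
tool_pos: [0.6308, 0.3486, 0.2495]
tcp_rot: [[0.954, 0.001, 0.299], [-0.299, 0.001, 0.954], [0.001, -1.0, 0.001]]
ft_force: [0.4, 0.6, -0.5]
opening: 0.126
```

The wrist force has fallen from −4.7 to −0.5 N, so the hook is taking the weight. I'll check before releasing.

```bash
python3 v.py c5
```

```text
8.9333 [0.6308 0.3486 0.2495] [ 0.3586  0.643  -0.4815] [ 0.1417  0.0253 -0.0006] 0.1260320064775877
```

View pics/c5.png

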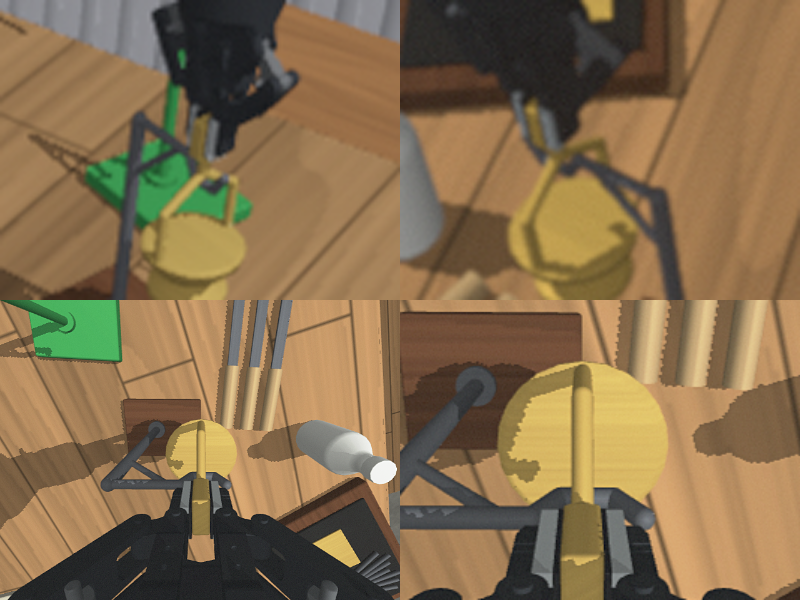

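Scene and wrist crops show the arch seated in the throat and the lamp upright. A small +y side force suggests it is 1–2 mm off centre, so I'll ease it that way and release slowly.

>>> arm_command --series '[[[0,0,0.1],[0,0,0],1],[[0,0.05,0.2],[0,0,0],1],[[0,0.05,0.2],[0,0,0],1],[[0,0.05,0.2],[0,0,0],1]]' --newtons 20

```text
t: 9.42
tool_pos: [0.6313, 0.3497, 0.2488]
tcp_rot: [[0.954, 0.0, 0.3], [-0.3, -0.001, 0.954], [0.0, -1.0, -0.0]]
ft_force: [-2.2, -1.6, 3.1]
opening: 0.132
```

>>> arm_command --series '[[[0,-0.05,-0.1],[0,0,0],1],[[0,-0.05,-0.1],[0,0,0],1],[[0,-0.05,-0.1],[0,0,0],1]]'

```text
t: 9.67
tool_pos: [0.6312, 0.3494, 0.2489]
tcp_rot: [[0.954, 0.001, 0.299], [-0.299, 0.001, 0.954], [0.001, -1.0, 0.001]]
ft_force: [0.2, 0.2, -0.0]
opening: 0.133
```

Side forces are near zero and the hook bears about the full weight. Releasing slowly.

>>> arm_command --series '[[[0,0,0],[0,0,0],0.72],[[0,0,0],[0,0,0],0.7],[[0,0,0],[0,0,0],0.66],[[0,0,0],[0,0,0],0.62],[[0,0,0],[0,0,0],0.56],[[0,0,0],[0,0,0],0.48],[[0,0,0],[0,0,0],0.38],[[0,0,0],[0,0,0],0.25],[[0,0,0],[0,0,0],0.25],[[0,0,0],[0,0,0],0.25],[[0,0,0],[0,0,0],0.25],[[0,0,0],[0,0,0],0.25]]'

```text
t: 10.67
tool_pos: [0.6309, 0.3491, 0.2488]
tcp_rot: [[0.954, 0.0, 0.299], [-0.299, 0.0, 0.954], [0.0, -1.0, 0.0]]
ft_force: [-0.4, 0.8, -0.4]
opening: 0.375
```

```bash
python3 v.py d6
```

```text
10.6667 [0.6309 0.3491 0.2488] [-0.3653  0.7851 -0.4137] [0.0043 0.008  0.0401] 0.37527731321369595
```

View pics/d6.png

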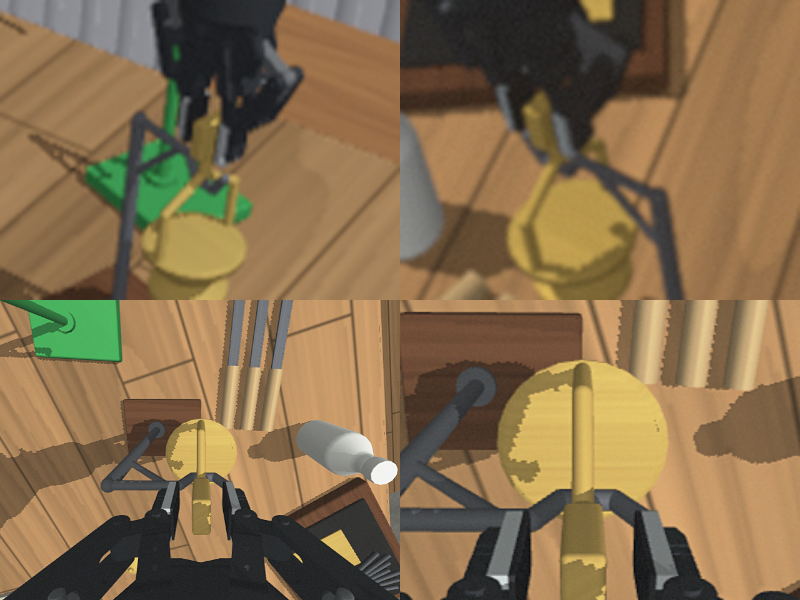

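The fingers are clear on both sides of the tab and the lamp hangs in the throat. I'll withdraw straight up.

>>> arm_command --series '[[[0,-0.5,0],[0,0,0],0.2],[[0,-1.2,0],[0,0,0],0.2],[[0,-2.2,0],[0,0,0],0.2],[[0,-3.4,0],[0,0,0],0.2],[[0,-5,0],[0,0,0],0.2],[[0,-7,0],[0,0,0],0.2],[[0,-9,0],[0,0,0],0.2],[[0,-11,0],[0,0,0],0.2],[[0,-13,0],[0,0,0],0.2],[[0,-13,0],[0,0,0],0.2],[[0,-13,0],[0,0,0],0.2],[[0,-13,0],[0,0,0],0.2],[[0,-13,0],[0,0,0],0.2],[[0,-13,0],[0,0,0],0.2],[[0,-13,0],[0,0,0],0.2],[[0,-13,0],[0,0,0],0.2],[[0,-13,0],[0,0,0],0.2],[[0,-13,0],[0,0,0],0.2]]'

```text
t: 12.32
tool_pos: [0.6308, 0.3491, 0.3786]
tcp_rot: [[0.954, -0.0, 0.299], [-0.299, -0.0, 0.954], [-0.0, -1.0, -0.0]]
ft_force: [-0.4, -0.4, -0.3]
opening: 0.396
```

```bash
python3 v.py e7
```

```text
12.3167 [0.6308 0.3491 0.3786] [-0.3942 -0.4008 -0.2827] [ 0.0117  0.0268 -0.0197] 0.39597355946772617
```

View pics/e7.png

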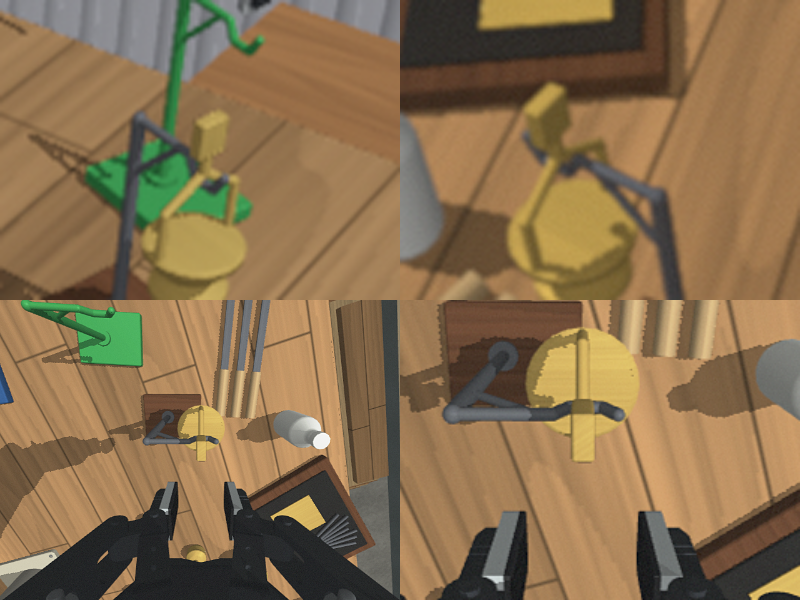

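The lamp hangs by its arch in the throat, upright, with the gripper well above it. I'll do a quick stillness check and hand in.

Run:
```python
from rig import bot,eyes
from h import tri
import cv2,numpy as np
a=eyes.get_image("scene")["pixels"];s=eyes.get_image("side")["pixels"]
for _ in range(4): b=eyes.get_image("scene")["pixels"]
print("moved px",(cv2.absdiff(a,b)[120:230,390:460].max(2)>40).sum())
p=cv2.imread("pics/scene0.png")[:,:,::-1]
print("others changed px",[(cv2.absdiff(p,b)[y0:y1,x0:x1].max(2)>60).sum() for x0,x1,y0,y1 in((150,185,355,405),(222,270,375,445))])
print("tab centre",tri((360+209/3,120+133/3),(170+147/3,220+112/3)))
print(bot.hand_in())
```

```text
moved px 0
others changed px [np.int64(0), np.int64(0)]
tab centre (array([0.632 , 0.3464, 0.2524]), np.float64(0.004121763863609829))
the job is handed in; nothing more can be done
None
```

The larger arched lamp is hanging by its arch in the iron hook's throat, released and upright in the last pictures, and I handed the job in at about 12.6 s. I gripped it by its tab, brought it in from the tip side so the tip passed under the arch, and lowered it still held. When the hook took the weight, the wrist force went from −4.7 N to about 0. I then opened the fingers slowly and withdrew straight up.

**Last checks:**
- **Stillness:** no pixel of the lamp changed between pictures about 0.25 s apart.
- **Other lamps:** no change from the first picture around the small lamp or the solid-stemmed lamp.
- **Position:** the tab centre measured (0.632, 0.346, 0.252). I had estimated the throat at (0.631, 0.349), so it is within about 3 mm across. The tab height is about 4 mm above the 0.248 expected for a fully seated arch.
- **Disagreement between views:** sight lines from the scene and side cameras missed each other by up to about 7 mm on the hook and lamp, and 4 mm on the final tab. I therefore relied on the wrist camera and the contact force for the final alignment.

One pair of arch-shoulder points was matched wrongly between the two views (46–58 mm apart), so I discarded it. I judged tilt by eye and did not measure it as an angle.

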